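# Stack the parts cups in the clamp dock and lock the cam

### The job

Clear away the empty parts cups: nest the two empty blue cups from the bench into the blue cup that stands in the clamp dock, one after the other, upright and fully home, so that the three make one stack. Then swing the red-knobbed cam lever of the dock all the way round to its stop, so that the yellow jaw closes on the stack's foot. Leave the blue cup that is full of bolts and the orange oil filter where they stand.

Things in the scene. Friction and masses are not known exactly. Their poses are not given: they have to be found in the camera images.
- cup_a: Empty blue cup on the bench, to be stacked, mouth up, 100 mm high, 0.12 kg. Outside: foot 34 mm across, cone to 57 mm at 70 mm height, then a flat ledge out to a straight rim band 68 mm across, 70 to 100 mm high (grip it there). Origin: centre of the foot's underside; z up the axis. Nested, the upper cup's ledge rests on the lower rim: feet 30 mm apart in height, 2 mm play sideways.
- cup_b: Empty blue cup on the bench, to be stacked, mouth up, 100 mm high, 0.12 kg. Outside: foot 34 mm across, cone to 57 mm at 70 mm height, then a flat ledge out to a straight rim band 68 mm across, 70 to 100 mm high (grip it there). Origin: centre of the foot's underside; z up the axis. Nested, the upper cup's ledge rests on the lower rim: feet 30 mm apart in height, 2 mm play sideways.
- cup_dock: Empty blue cup of the same shape as cup_a, standing loose in the dock's pocket, its foot 12 mm above the bench; the bottom of the stack. Walls 2.5 mm, mouth 63 mm across, inner floor 25 mm above the foot. Origin: centre of the foot's underside; z up the axis.
- cup_bolts: The same blue cup, filled nearly to the rim with steel bolts, standing on the bench; leave it alone. Origin: centre of the foot's underside.
- oil_filter: Orange cylinder, 66 mm across and 80 mm high, standing on the bench; leave it alone. Origin: centre of its underside.
- dock: Grey plate bolted to the bench, 100 mm (x) by 240 mm (y, from -135 to +105) by 12 mm thick. At y = -85 mm a pocket of three aluminium walls, 15 mm high, takes the stack's foot; at y = +60 mm the cam lever pivots; between them a yellow jaw slides along y. Origin: on the underside, mid-width; z up.
- dock_seat (a point): Point on the top of the dock's plate (12 mm above the bench) where the axis of the stack stands when the jaw is shut. While the jaw is open the bottom cup may stand up to 10 mm from it towards the lever; the shutting jaw pushes it home.
- cam_lever (a joint): Lever angle, rad: 0 = open, pointing to the dock's -x; 1.57 = stop, pointing to the dock's +y (away from the stack), jaw shut. Grows clockwise seen from above, in the level plane; needs about 2 N at the knob; stays where it is left; drives the jaw 12 mm.
- lever_knob (a point): Middle of the upright red knob at the end of the lever: a cylinder 24 mm across, standing from 43 to 89 mm above the bench (this point is at 66 mm). The lever's dark arm under it is 20 mm wide, its top 43 mm above the bench.
- lever_pivot (a point): Point on the lever's upright turning axis, at the knob's height; 80 mm from the knob's axis.

How it is judged:
On the way, in this order (a step that is already met when the one before it is completed fails the run):
1. the two empty cups are nested fully home, upright, in the cup in the dock (((horizontal distance between cup_a and cup_dock below 0.006 m and z of cup_a in the frame of cup_dock between 0.025 and 0.034 m and horizontal distance between cup_b and cup_a below 0.006 m and z of cup_b in the frame of cup_a between 0.025 and 0.034 m) or (horizontal distance between cup_b and cup_dock below 0.006 m and z of cup_b in the frame of cup_dock between 0.025 and 0.034 m and horizontal distance between cup_a and cup_b below 0.006 m and z of cup_a in the frame of cup_b between 0.025 and 0.034 m)) and angle between each of cup_dock, cup_a, cup_b's own z axis and vertical below 0.08 rad), for 0.2 s.
2. the cam lever is swung to its stop (past 1.40 rad) (value of joint cam_lever above 1.4 rad), for 0.2 s.
At the end, for the whole second after the job is handed in: cup_a and cup_b stacked on cup_dock, either order: each foot 25 to 34 mm above the one below, axes within 6 mm; all three within 0.08 rad of upright and at rest; cup_dock on the plate (foot under 4 mm above it) within 6 mm of dock_seat; cam lever past 1.40 rad (all of step 1 and linear speed of each of cup_dock, cup_a, cup_b below 0.02 m/s and horizontal distance between cup_dock and dock_seat below 0.006 m and z of cup_dock in the frame of dock_seat below 0.004 m and value of joint cam_lever above 1.4 rad); the robot touches nothing.
It fails at once if the cup of bolts is moved more than 30 mm or tipped (distance of cup_bolts from where it was at the start of the episode above 0.03 m or angle between cup_bolts's own z axis and vertical above 0.35 rad).
It fails at once if the oil filter is moved more than 30 mm or tipped (distance of oil_filter from where it was at the start of the episode above 0.03 m or angle between oil_filter's own z axis and vertical above 0.35 rad).
It also fails if it takes over 67 s, if anything falls off the work surface, if the arm or the gripper's body presses on something with over 40 N, if the wrist force passes 120 N, or if a joint passes its speed limit or range.

### The arm

A 6-joint arm with a two-finger parallel gripper is mounted at the origin on the work surface. World frame = base frame: x ahead of the robot, y to its left, z up, the work surface at z = 0. Lengths are in m, angles in rad, forces in N, time in s.
With the tool pointing down it reaches from about 0.325 to 0.9 m from the base axis. Payload 6.1 kg.
Tool frame: the origin (TCP) lies on the centre line of the jaws, within the pads' length; the fingertips stand 25 mm ahead of it and the grasp point (between the pads) lies 6 mm ahead of it; z points along the fingers, x is the direction in which the jaws open and shut, and the axes are right-handed (so a half turn about z gives the same grasp; the last joint's range is limited). The gripper opens to 87 mm and grips with 3 to 60 N. Pads are 19 mm wide; open, the fingers measure 117 mm over their backs; the gripper's body (75 mm by 190 mm) begins 51 mm behind the grasp point.
Start: joints at [1.093, 0.22, 1.526, -0, 1.395, -0.126], TCP at [0.215, 0.587, 0.248] pointing down, gripper open.
Joint ranges: [-2.98, 2.98], [-0.91, 2.08], [0.09, 2.57], [-1.24, 4.39], [0.2, 2.65], [-2.68, 2.68]. Speed limits (rad/s): [2.57, 2.57, 3.01, 3.14, 3.14, 3.14].

### API

Orientations are given as [roll, pitch, yaw] about the fixed x, y, z axes, in that order (R = Rz(yaw) Ry(pitch) Rx(roll)).
In Python, from workcell import r, capture, get_calibration, job gives the robot as it stands.
- The arm moves only by the tool apply_moves, never from a script. Its argument "series" is one flat list of numbers, 7 for each row, row after row: the shift along the tool's x, y, z in m, then the turn, a rotation vector about the tool's x, y, z in degrees, then the finger opening in m, from 0 to 0.087. A call has 1 to 10 rows; each row shifts and turns the commanded pose from where the row before left it, along the tool's axes as they then stand; what a row does not reach is not made up. A row lasts 1/10 s, in which the tool goes at most 50 mm and 8.59 degrees, less where a joint would pass 70% of its speed; a pose out of reach is approached as far as the arm can. A call is refused whole if a number of a shift passes 0.05 or a number of a turn 8.59, either way. A call with a gripper value outside its range is refused whole. The fingers move at their own pace and stop on an object; "force" is the grip in N (left out, the last holds). Time passes only in rows, so rows that do not move let the fingers close. It gives the time, the measured TCP pose, the force and the opening at its end, in the units of the state.
- r.get_obs(): the state, without advancing time (a new reading comes with each control period).
- capture(name): name is "side" or "top" or "wrist"; returns (picture, depth): 480x640x3 uint8, blue, green, red; 480x640 float32, m along the optical axis (not along the pixel's ray), 0 where there is no reading.
- get_calibration(name): a dict with "intrinsics" (3x3 intrinsics, pixels), "cam_to_world" (4x4, takes a point from camera to world coordinates). Camera axes: x right, y down, z forward; pixel columns grow to the right and rows downward; lengths in m; the calibration is good to about 2 mm. A picture is of the moment at which its call begins: read the wrist's pose just before it. get_calibration takes no time and is no camera call; for the wrist camera it gives the pose at the moment of the call.
- job.close_job(): hands the job in, once; it reports no verdict.
The state is a dict: "time": time; "q": joint angles; "dq": joint speeds; "tau": joint torques, N m; "position": TCP position; "tcp_rot": TCP orientation; "force": force on the tool from outside, world axes, zero at the start; "torque": the same for the moment, N m; "width": finger opening in m.
Only numpy, scipy, OpenCV 4.12 (cv2) and the standard library are available. Lean on these libraries where they do the work, as an engineer would, in place of code of your own. Each camera call takes 0.05 s, during which the arm holds its last target. There are 200 camera calls.

## Working session

There is one attempt and no reset: what is moved stays moved. The work goes in short steps, Python scripts to look and compute and a tool call to move; the robot and the scene stay as the last step left them, time stands still between calls to the robot, and variables do not carry over. Pictures are saved under pics/ and viewed, about 8 in all and at most 12, crops included, and the job is handed in when it is done.

Besides the shell and the picture viewer there is one more tool, called after "Request:" in YAML: its name, and indented under it one key for each argument. apply_moves: Moves the arm, as the interface text tells. Its arguments: {"type":"object","properties":{"series":{"type":"array","items":{"type":"number"}},"force":{"type":"number"}},"required":["series"]}

```bash
mkdir -p pics; ls; python3 - <<'E'
from workcell import r,capture,get_calibration
import cv2,numpy as np
print(r.get_obs())
for n in("top","side"):
    im,d=capture(n); cv2.imwrite(f"pics/{n}0.png",im); np.save(f"pics/{n}0.npy",d)
    c=get_calibration(n); print(n,c["intrinsics"],c["cam_to_world"])
E
```

```text
pics
{'time': 0.0, 'q': array([ 1.09288137e+00,  2.21241443e-01,  1.52761321e+00, -1.32491373e-05,
        1.39468661e+00, -1.26073322e-01]), 'dq': array([-0.00105128, -0.00158702,  0.00201758, -0.00131928,  0.00115334,
        0.00157768]), 'tau': array([-1.18300168e-04, -4.94606674e+01, -3.87382758e+01,  6.95594028e-02,
        5.75998449e-02, -2.14546571e-04]), 'position': array([0.21511894, 0.58620377, 0.2464266 ]), 'tcp_rot': array([-3.14136057e+00,  1.93478658e-03,  1.21895725e+00]), 'force': array([-0.51998398,  0.50166917, -0.62948876]), 'torque': array([-0.04136738,  0.01373807,  0.01311168]), 'width': 0.08698027851840652}
top [[595.36627007   0.         322.47704697]
 [  0.         595.36627007 240.53637218]
 [  0.           0.           1.        ]] [[ 0.00625886 -0.98440376  0.17581256  0.34587768]
 [-0.99980314 -0.00284984  0.01963587 -0.07353196]
 [-0.01882858 -0.17590084 -0.98422781  1.2041526 ]
 [ 0.          0.          0.          1.        ]]
side [[513.10298907   0.         322.94961192]
 [  0.         513.10298907 241.93655895]
 [  0.           0.           1.        ]] [[ 0.91265117 -0.27575895  0.30170324  0.30988743]
 [-0.40865182 -0.60032084  0.6874726  -0.63332692]
 [-0.00845798 -0.75071425 -0.66057292  0.6400661 ]
 [ 0.          0.          0.          1.        ]]
```

View pics/top0.png

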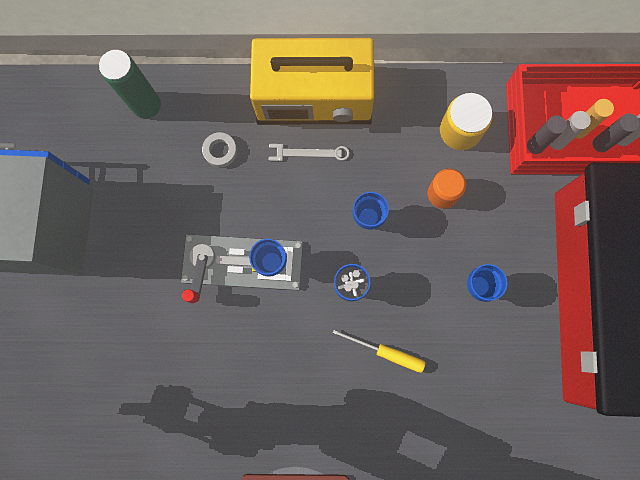

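View pics/side0.png

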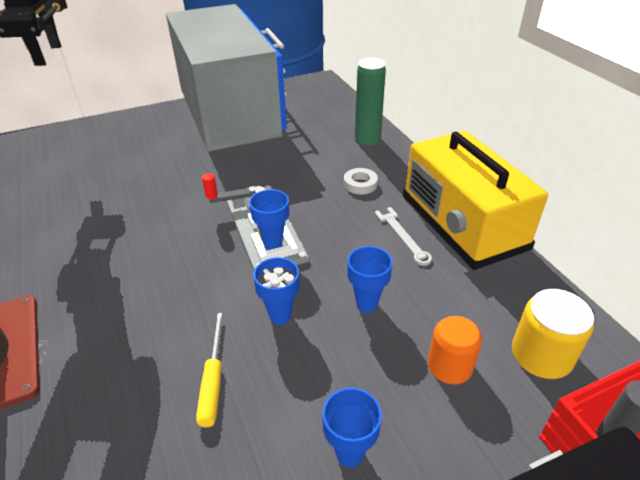

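The top view shows the dock cup at (268,257), empty cups at (370,210) and (487,283), the bolts cup at (352,282), the filter at (447,188) and the red knob at (190,296). The side view agrees. Next I'll fit rim circles to get positions.

```bash
cat > h.py <<'E'
import cv2,numpy as np
from scipy.optimize import least_squares
from workcell import r,capture,get_calibration
def cloud(n,d,c=None):
    c=c or get_calibration(n); K=c["intrinsics"];T=c["cam_to_world"]
    v,u=np.mgrid[:480,:640]
    P=np.stack([(u-K[0,2])/K[0,0]*d,(v-K[1,2])/K[1,1]*d,d],-1)
    return P@T[:3,:3].T+T[:3,3]
def px2w(n,u,v,z,c=None):
    c=c or get_calibration(n); T=c["cam_to_world"]
    q=T[:3,:3]@np.linalg.solve(c["intrinsics"],[u,v,1]); return T[:3,3]+q*(z-T[2,3])/q[2]
def blobs(im,W,lo,hi,amin=60):
    m=cv2.inRange(cv2.cvtColor(im,cv2.COLOR_BGR2HSV),lo,hi)
    k,L,s,_=cv2.connectedComponentsWithStats(m)
    return [(L==i,s[i]) for i in range(1,k) if s[i,4]>amin]
def rim(P,zmin):
    Q=P[P[:,2]>zmin]
    f=least_squares(lambda p:np.clip(abs(np.hypot(*(Q[:,:2]-p).T)-.0328)-.0012,0,None),Q[:,:2].mean(0),loss='soft_l1',f_scale=.002)
    return f.x,np.median(Q[:,2]),len(Q),np.median(np.hypot(*(Q[:,:2]-f.x).T))
E
python3 - <<'E'
from h import *
for n in("top","side"):
    im=cv2.imread(f"pics/{n}0.png");d=np.load(f"pics/{n}0.npy");W=cloud(n,d)
    for m,s in blobs(im,W,(105,120,40),(130,255,255),300):
        P=W[m&(d>0)]
        if s[4]>6000 or P[:,2].max()>.2: continue
        zt=np.percentile(P[:,2],97); print(n,s[:4],"zt",zt.round(4),rim(P,zt-.006))
    for lab,lo,hi in(("orange",(6,150,100),(14,255,255)),("red",(0,150,80),(4,255,255))):
        for m,s in blobs(im,W,lo,hi,40):
            P=W[m&(d>0)]
            if len(P) and s[4]<4000: 
                zt=np.percentile(P[:,2],95);Q=P[P[:,2]>zt-.008];print(n,lab,s,zt.round(3),Q.mean(0).round(4))
    if n=="top":
        print("bench z",W[330:400:10,200:300:20,2].mean(), "grid plate corners")
        for u,v in((188,236),(301,242),(298,290),(182,285)): print(px2w(n,u,v,.012))
        print("pivot",px2w(n,203,252,.043))
        cv2.imwrite("pics/dock0.png",cv2.resize(im[225:310,170:320],None,fx=5,fy=5,interpolation=cv2.INTER_CUBIC))
E
```

```text
top [352 192  37  37] zt 0.1035 (array([ 0.60432884, -0.14203806]), np.float64(0.10151601463660354), 176, np.float64(0.03248376940049626))
top [249 238  37  38] zt 0.1153 (array([0.51083948, 0.05077737]), np.float64(0.11354799903612256), 163, np.float64(0.03225692619853537))
top [467 264  41  38] zt 0.1033 (array([ 0.46608357, -0.35857017]), np.float64(0.10096779423626012), 187, np.float64(0.032433981420533595))
top orange [ 428  169   38   40 1130] 0.085 [ 0.6597 -0.2976  0.0814]
top red [182 289  17  14 155] 0.093 [0.4398 0.201  0.0905]
bench z 0.0013884662299889414 grid plate corners
[0.56746388 0.22551393 0.012     ]
[ 0.55567969 -0.00605357  0.012     ]
[ 0.45788224 -0.0012628   0.012     ]
[0.46692458 0.23302688 0.012     ]
pivot [0.52952387 0.18637785 0.043     ]
side [249 189  40  61] zt 0.1147 (array([0.5085682, 0.051201 ]), np.float64(0.11250421352176332), 299, np.float64(0.032590054962962633))
side [347 246  46  67] zt 0.1027 (array([ 0.60177223, -0.14209756]), np.float64(0.10129053096659468), 363, np.float64(0.03246632909599599))
side [253 258  47  67] zt 0.1024 (array([ 0.46310966, -0.10630916]), np.float64(0.10023594909390443), 345, np.float64(0.03250612102724794))
side [322 387  60  81] zt 0.1024 (array([ 0.46338384, -0.35858578]), np.float64(0.10109896147766195), 624, np.float64(0.03238826490723541))
side orange [ 428  316   54   68 1920] 0.08 [ 0.6486 -0.3113  0.0775]
side red [202 174  15  25 290] 0.093 [0.4378 0.1981 0.0903]
side red [  0 314  29  88 754] 0.016 [ 0.0703 -0.0382  0.014 ]
side red [ 539  361  101   93 3966] 0.093 [ 0.7332 -0.4554  0.095 ]
side red [  0 388  37  20 110] 0.013 [ 0.0833 -0.1006  0.0089]
```

View pics/dock0.png

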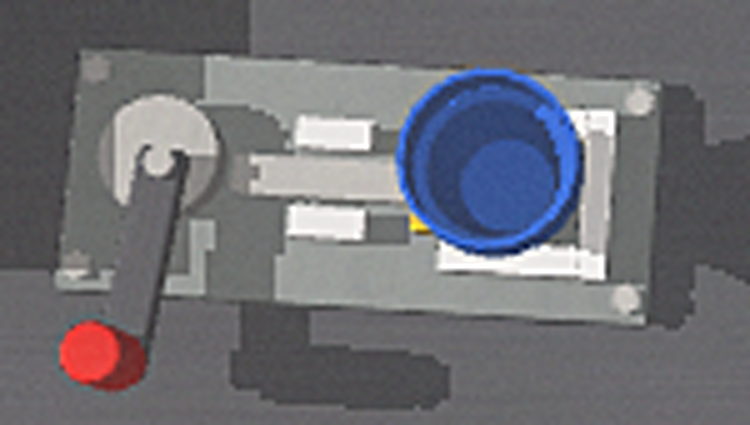

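Measured positions:

| Item | Position (m) |
|---|---|
| Cup A | (0.603, -0.142) |
| Cup B | (0.4647, -0.3586) |
| Dock cup | (0.5097, 0.051) |
| Bolts cup | (0.463, -0.106) |
| Knob | (0.439, 0.200) |
| Dock yaw | about -0.045 rad |

Rim heights and radii match the sizes given. One quick check of the cabinet and toolbox extents, then I'll move.

```bash
python3 - <<'E'
from h import *
for n in("top","side"):
    d=np.load(f"pics/{n}0.npy");W=cloud(n,d)[d>0]
    for lab,s in(("cab",(W[:,1]>.26)&(W[:,2]>.05)&(W[:,1]<.75)&(W[:,0]>.3)&(W[:,0]<.75)),("tb",(W[:,1]<-.40)&(W[:,2]>.05)&(W[:,0]<.62)&(W[:,1]>-.8))):
        Q=W[s]; print(n,lab,len(Q),np.percentile(Q,[1,50,99],axis=0).round(3).tolist() if len(Q) else '')
E
```

```text
top cab 9276 [[0.487, 0.432, 0.054], [0.583, 0.442, 0.199], [0.697, 0.551, 0.215]]
top tb 16056 [[0.245, -0.592, 0.054], [0.431, -0.526, 0.195], [0.616, -0.506, 0.201]]
side cab 10887 [[0.485, 0.432, 0.053], [0.574, 0.442, 0.18], [0.721, 0.741, 0.215]]
side tb 2478 [[0.54, -0.555, 0.18], [0.591, -0.53, 0.197], [0.619, -0.512, 0.199]]
```

Request:
apply_moves:
  series: [-0.03,0.034,0,0,0,0,0.087,-0.03,0.034,0,0,0,0,0.087,-0.03,0.034,0,0,0,0,0.087,-0.03,0.034,0,0,0,0,0.087,-0.03,0.034,0,0,0,0,0.087,-0.03,0.034,0,0,0,0,0.087,-0.03,0.034,0,0,0,0,0.087,-0.03,0.034,0,0,0,0,0.087,-0.03,0.034,0,0,0,0,0.087,-0.03,0.034,0,0,0,0,0.087]

```text
time: 1.1
position: [0.4315, 0.1862, 0.2473]
tcp_rot: [-3.141, -0.0, 1.219]
force: [1.4, 0.5, -0.5]
width: 0.0868
```

Request:
apply_moves:
  series: [-0.03,0.034,0,0,0,0,0.087,-0.03,0.034,0,0,0,0,0.087,-0.03,0.034,0,0,0,0,0.087,-0.03,0.034,0,0,0,0,0.087,-0.03,0.034,0,0,0,0,0.087,-0.03,0.034,0,0,0,0,0.087,-0.03,0.034,0,0,0,0,0.087,-0.03,0.034,0,0,0,0,0.087,0,0,0,0,0,8,0.087,0,0,0,0,0,8,0.087]

```text
time: 2.1
position: [0.6037, -0.1327, 0.2462]
tcp_rot: [-3.14, 0.001, 0.932]
force: [0.8, 0.5, 0.2]
width: 0.087
```

Request:
apply_moves:
  series: [0,0,0,0,0,8,0.087,0,0,0,0,0,8,0.087,0,0,0,0,0,8,0.087,0,0,0,0,0,8,0.087,0,0,0,0,0,8,0.087,0,0,0,0,0,8,0.087,0,0,0,0,0,5.8,0.087,0,0,0,0,0,0,0.087,0,0,0,0,0,0,0.087]

```text
time: 3.0
position: [0.6036, -0.1311, 0.2471]
tcp_rot: [-3.141, 0.001, 0.004]
force: [-0.7, -0.3, 0.1]
width: 0.0872
```

Request:
apply_moves:
  series: [0,0.011,0.03,0,0,0,0.087,0,0,0,0,0,0,0.087,0,0,0,0,0,0,0.087]

```text
time: 3.3
position: [0.6031, -0.1418, 0.2168]
tcp_rot: [-3.14, 0.002, 0.001]
force: [0.4, 0.2, -0.1]
width: 0.0869
```

```bash
python3 - <<'E'
from h import *
print(r.get_obs()["position"])
c=get_calibration("wrist"); im,d=capture("wrist"); cv2.imwrite("pics/w1.png",im)
print(c["cam_to_world"][:3,3], (d>0).mean()); W=cloud("wrist",d,c)
for m,s in blobs(im,W,(105,120,40),(130,255,255),300):
    P=W[m&(d>0)]
    if len(P)<50: continue
    zt=np.percentile(P[:,2],97); print(s,zt,rim(P,zt-.006))
E
```

```text
[ 0.60311326 -0.14184275  0.21681593]
[ 0.6027345  -0.07249156  0.35313088] 0.9959537760416667
[  50  134  133  106 5412] 0.09963791782472807 (array([ 0.46329616, -0.10604363]), np.float64(0.0983782024040599), 2124, np.float64(0.03230086270881603))
[ 269  186  102  105 8274] 0.09954502897274034 (array([ 0.60163568, -0.14171114]), np.float64(0.0987774196133479), 1526, np.float64(0.03217239900307625))
```

View pics/w1.png

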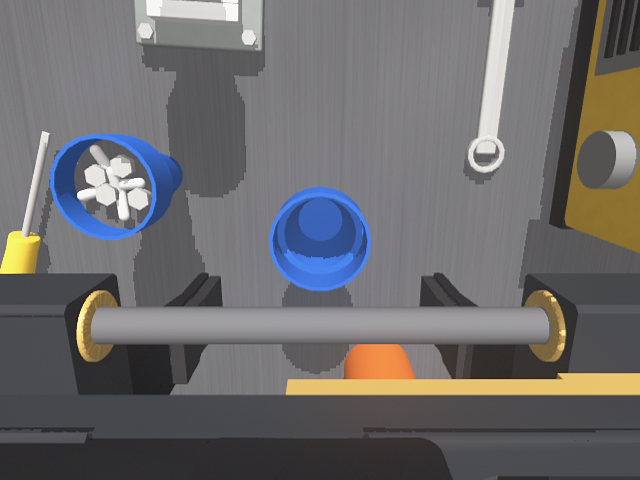

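The wrist view shows cup A centred between the fingers at (320,238), and the rim fit gives (0.6016, -0.1417). I'll descend and grip.

Request:
apply_moves:
  series: [-0.0015,0,0.04,0,0,0,0.087,0,0,0.04,0,0,0,0.087,0,0,0.03,0,0,0,0.087,0,0,0.009,0,0,0,0.087,0,0,0,0,0,0,0.087,0,0,0,0,0,0,0.06,0,0,0,0,0,0,0.06,0,0,0,0,0,0,0.06,0,0,0,0,0,0,0.06,0,0,0,0,0,0,0.06]
  force: 15

```text
time: 4.35
position: [0.6034, -0.1426, 0.1004]
tcp_rot: [3.141, -0.003, 0.001]
force: [-0.1, 0.3, 5.6]
width: 0.0681
```

Request:
apply_moves:
  series: [0,0,-0.02,0,0,0,0.06,0,0,-0.045,0,0,0,0.06,0,0,-0.045,0,0,0,0.06,0,0,-0.045,0,0,0,0.06,-0.019,-0.038,0,0,0,0,0.06,-0.019,-0.038,0,0,0,0,0.06,-0.019,-0.038,0,0,0,0,0.06,-0.019,-0.038,0,0,0,0,0.06,-0.018,-0.041,0,0,0,0,0.06,0,0,0,0,0,0,0.06]

```text
time: 5.35
position: [0.506, 0.055, 0.2536]
tcp_rot: [-3.14, 0.001, 0.005]
force: [0.6, -0.4, -1.3]
width: 0.0679
```

```bash
cat > look.py <<'E'
from h import *
import sys
o=r.get_obs();print(o["time"],o["position"],o["force"],o["width"])
for n in sys.argv[2:]:
    c=get_calibration(n); im,d=capture(n); cv2.imwrite(f"pics/{sys.argv[1]}{n}.png",im)
    W=cloud(n,d,c)
    for m,s in blobs(im,W,(105,120,40),(130,255,255),300):
        P=W[m&(d>0)]
        if len(P)<50 or s[4]>20000: continue
        zt=np.percentile(P[:,2],97); x,z,k,rr=rim(P,zt-.006);print(n,s,"zt",zt.round(4),x.round(4),k,rr.round(4), "zmin",P[:,2].min().round(3))
E
python3 look.py a wrist side
```

```text
5.35 [0.50597774 0.05498838 0.25356592] [ 0.63216649 -0.39544263 -1.30922733] 0.06794260971730486
wrist [  233   188   177   119 13592] zt 0.2531 [0.5056 0.0553] 2129 0.0329 zmin 0.034
wrist [ 237  344  168   35 5340] zt 0.2525 [0.5056 0.0564] 1196 0.0322 zmin -0.002
side [ 270    0   55   65 2538] zt 0.1976 [0.6648 0.4055] 81 0.0869 zmin -0.252
side [ 239  115   45   71 2319] zt 0.2559 [0.5073 0.053 ] 395 0.0325 zmin 0.0
side [ 249  189   40   61 1746] zt 0.1147 [0.5085 0.0512] 293 0.0325 zmin -0.0
side [ 253  258   47   67 1701] zt 0.1024 [ 0.4631 -0.1064] 332 0.0325 zmin -0.0
side [ 322  387   60   81 3575] zt 0.1022 [ 0.4635 -0.3584] 634 0.0325 zmin -0.0
```

View pics/aside.png

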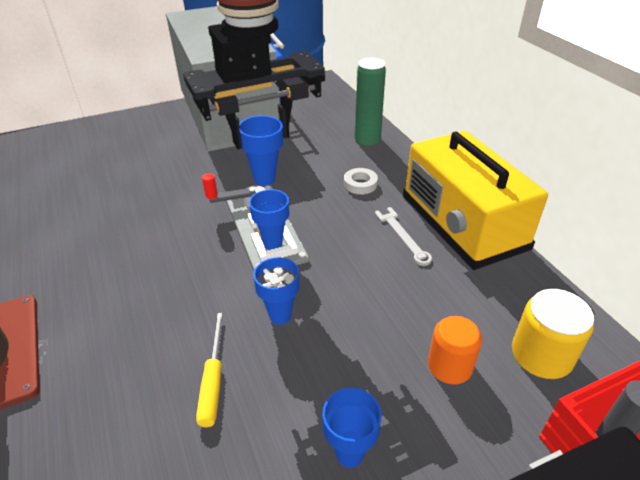

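Side view: cup A hangs upright in the gripper, above the dock cup at (269,205). I'll let the arm settle, then align.

Request:
apply_moves:
  series: [0,0,0.03,0,0,0,0.06,0,0,0,0,0,0,0.06,0,0,0,0,0,0,0.06]

```text
time: 5.75
position: [0.508, 0.0498, 0.2231]
tcp_rot: [3.141, 0.002, -0.001]
force: [1.2, 0.4, -0.9]
width: 0.0676
```

```bash
python3 look.py b wrist side
```

```text
5.75 [0.50797117 0.04977832 0.22307924] [ 1.20064811  0.42660256 -0.87192286] 0.06755199079533176
wrist [  233   186   177   121 14058] zt 0.2226 [0.5076 0.0501] 2133 0.0329 zmin 0.033
wrist [ 237  344  168   35 5260] zt 0.2221 [0.5076 0.0512] 1179 0.0322 zmin -0.003
side [ 276    0   49   79 3145] zt 0.175 [0.6692 0.4034] 109 0.0354 zmin -0.278
side [ 242  133   47  117 3744] zt 0.2256 [0.5087 0.0499] 411 0.0326 zmin 0.0
side [ 253  258   47   67 1699] zt 0.1026 [ 0.4631 -0.1063] 337 0.0324 zmin -0.0
side [ 322  387   60   81 3567] zt 0.1023 [ 0.4634 -0.3585] 620 0.0325 zmin -0.001
```

Request:
apply_moves:
  series: [0,-0.001,0.02,0,0,0,0.06,0,0,0.02,0,0,0,0.06,0,0,0.015,0,0,0,0.06,0,0,0.01,0,0,0,0.06,0,0,0.007,0,0,0,0.06,0,0,0,0,0,0,0.06,0,0,0,0,0,0,0.06]

```text
time: 6.55
position: [0.5086, 0.0518, 0.1521]
tcp_rot: [3.142, -0.001, 0.001]
force: [0.0, 0.4, -0.5]
width: 0.0681
```

Request:
apply_moves:
  series: [0,0,0.003,0,0,0,0.06,0,0,0.003,0,0,0,0.06,0,0,0,0,0,0,0.06,0,0,0,0,0,0,0.06]

```text
time: 6.95
position: [0.5082, 0.0519, 0.1456]
tcp_rot: [3.142, 0.0, 0.001]
force: [-0.3, -0.0, -1.2]
width: 0.0678
```

Request:
apply_moves:
  series: [0,0,0.002,0,0,0,0.06,0,0,0.001,0,0,0,0.06,0,0,0.001,0,0,0,0.06,0,0,0,0,0,0,0.06,0,0,0,0,0,0,0.06]

```text
time: 7.45
position: [0.5091, 0.0517, 0.1425]
tcp_rot: [3.141, -0.002, 0.001]
force: [0.7, 0.6, 5.7]
width: 0.0683
```

Contact at the expected height. I'll open and back off upwards.

Request:
apply_moves:
  series: [0,0,0,0,0,0,0.087,0,0,0,0,0,0,0.087,0,0,0,0,0,0,0.087,0,0,-0.02,0,0,0,0.087,0,0,-0.03,0,0,0,0.087,0,0,-0.04,0,0,0,0.087,0,0,-0.04,0,0,0,0.087,0,0,0,0,0,0,0.087,0,0,0,0,0,0,0.087]

```text
time: 8.35
position: [0.5085, 0.0518, 0.2723]
tcp_rot: [3.142, -0.002, 0.001]
force: [-0.0, -0.3, -0.8]
width: 0.087
```

```bash
python3 look.py c wrist side
```

```text
8.35 [0.50852435 0.0518334  0.27226591] [-0.01503607 -0.28840497 -0.77241959] 0.08699917086154743
wrist [ 271  181   98  102 7608] zt 0.1416 [0.5077 0.0528] 1362 0.0322 zmin -0.002
wrist [ 232  344   77   51 1568] zt 0.0997 [ 0.4632 -0.1055] 464 0.0329 zmin 0.027
side [ 269    0   56   53 2094] zt 0.0677 [0.9715 1.1927] 100 0.0414 zmin -0.186
side [ 246  174   43   76 2368] zt 0.1445 [0.5082 0.0522] 340 0.0327 zmin 0.0
side [ 253  258   47   67 1706] zt 0.1026 [ 0.4632 -0.1066] 329 0.0324 zmin 0.0
side [ 322  388   59   80 3530] zt 0.1023 [ 0.4635 -0.3585] 609 0.0324 zmin -0.001
```

The rim is at 0.142 m, so cup A is home. On to cup B.

Request:
apply_moves:
  series: [-0.005,0.0455,0,0,0,0,0.087,-0.005,0.0455,0,0,0,0,0.087,-0.005,0.0455,0,0,0,0,0.087,-0.005,0.0455,0,0,0,0,0.087,-0.005,0.0455,0,0,0,0,0.087,-0.005,0.0455,0,0,0,0,0.087,-0.005,0.0455,0,0,0,0,0.087,-0.005,0.0455,0,0,0,0,0.087,-0.005,0.0455,0,0,0,0,0.087,0,0,0.03,0,0,0,0.087]

```text
time: 9.45
position: [0.4631, -0.3641, 0.2432]
tcp_rot: [3.136, -0.003, -0.004]
force: [0.4, 0.6, -0.6]
width: 0.087
```

Request:
apply_moves:
  series: [0,0,0.03,0,0,0,0.087,0,0,0,0,0,0,0.087,0,0,0,0,0,0,0.087]

```text
time: 9.75
position: [0.4627, -0.3568, 0.2099]
tcp_rot: [-3.139, 0.003, 0.001]
force: [0.6, -0.5, 0.3]
width: 0.0871
```

```bash
python3 look.py d wrist
```

```text
9.75 [ 0.46266371 -0.35679192  0.2098831 ] [ 0.61738751 -0.50500153  0.27496425] 0.08711451805645787
wrist [ 270  191  105  107 8684] zt 0.0996 [ 0.4629 -0.3585] 1615 0.0322 zmin -0.003
```

Request:
apply_moves:
  series: [0,0.001,0.04,0,0,0,0.087,0,0,0.04,0,0,0,0.087,0,0,0.02,0,0,0,0.087,0,0,0.0095,0,0,0,0.087,0,0,0,0,0,0,0.087,0,0,0,0,0,0,0.06,0,0,0,0,0,0,0.06,0,0,0,0,0,0,0.06,0,0,0,0,0,0,0.06,0,0,0,0,0,0,0.06]

```text
time: 10.8
position: [0.4641, -0.3595, 0.1035]
tcp_rot: [3.14, -0.002, 0.001]
force: [0.1, 0.6, 6.8]
width: 0.068
```

Request:
apply_moves:
  series: [0,0,-0.02,0,0,0,0.06,0,0,-0.045,0,0,0,0.06,0,0,-0.045,0,0,0,0.06,0,0,-0.045,0,0,0,0.06,0,0,-0.02,0,0,0,0.06,0,0,0,0,0,0,0.06,0,0,0,0,0,0,0.06]

```text
time: 11.5
position: [0.4632, -0.3584, 0.276]
tcp_rot: [-3.141, 0.001, 0.001]
force: [-0.7, 0.1, -2.3]
width: 0.0678
```

Request:
apply_moves:
  series: [0.005,-0.0455,0,0,0,0,0.06,0.005,-0.0455,0,0,0,0,0.06,0.005,-0.0455,0,0,0,0,0.06,0.005,-0.0455,0,0,0,0,0.06,0.005,-0.0455,0,0,0,0,0.06,0.005,-0.0455,0,0,0,0,0.06,0.005,-0.0455,0,0,0,0,0.06,0.005,-0.0455,0,0,0,0,0.06,0.005,-0.0455,0,0,0,0,0.06,0,0,0,0,0,0,0.06]

```text
time: 12.5
position: [0.5066, 0.056, 0.2738]
tcp_rot: [-3.139, 0.005, 0.007]
force: [0.1, -0.0, -0.3]
width: 0.0682
```

Request:
apply_moves:
  series: [0,0,0,0,0,0,0.06,0,0,0,0,0,0,0.06,0,0,0,0,0,0,0.06]

```text
time: 12.8
position: [0.5078, 0.0495, 0.2761]
tcp_rot: [3.141, 0.002, -0.001]
force: [-0.1, -0.7, -0.9]
width: 0.0676
```

```bash
python3 look.py e wrist side
```

```text
12.8 [0.50782814 0.04947795 0.27608735] [-0.09082726 -0.69046706 -0.92457276] 0.06763667177090535
wrist [  235   177   174   130 14600] zt 0.2721 [0.5074 0.0499] 2080 0.0329 zmin -0.003
wrist [ 236  344  165   39 4981] zt 0.2719 [0.5073 0.051 ] 1342 0.0322 zmin -0.003
side [ 268    0   57   49 1965] zt 0.0663 [0.9807 1.1918] 93 0.0426 zmin -0.177
side [ 238  105   51  145 4774] zt 0.2743 [0.508  0.0496] 475 0.0325 zmin -0.0
side [ 253  258   47   67 1698] zt 0.1023 [ 0.4633 -0.1065] 340 0.0324 zmin -0.001
```

Request:
apply_moves:
  series: [0,-0.0024,0.02,0,0,0,0.06,0,0,0.025,0,0,0,0.06,0,0,0.02,0,0,0,0.06,0,0,0.015,0,0,0,0.06,0,0,0.01,0,0,0,0.06,0,0,0.004,0,0,0,0.06,0,0,0,0,0,0,0.06,0,0,0,0,0,0,0.06]

```text
time: 13.7
position: [0.5088, 0.0532, 0.184]
tcp_rot: [3.142, -0.002, 0.001]
force: [0.1, -0.3, -1.7]
width: 0.0684
```

Request:
apply_moves:
  series: [0,0,0.002,0,0,0,0.06,0,0,0.0015,0,0,0,0.06,0,0,0,0,0,0,0.06,0,0,0,0,0,0,0.06]

```text
time: 14.1
position: [0.5082, 0.0533, 0.1796]
tcp_rot: [-3.142, -0.0, 0.001]
force: [-0.1, 0.3, -1.9]
width: 0.068
```

Request:
apply_moves:
  series: [0,0,0.002,0,0,0,0.06,0,0,0.001,0,0,0,0.06,0,0,0.001,0,0,0,0.06,0,0,0.0005,0,0,0,0.06,0,0,0,0,0,0,0.06,0,0,0,0,0,0,0.06]

```text
time: 14.7
position: [0.5087, 0.0532, 0.1756]
tcp_rot: [3.142, -0.001, 0.001]
force: [-0.0, 0.8, 2.4]
width: 0.068
```

Request:
apply_moves:
  series: [0,0,0.0005,0,0,0,0.06,0,0,0,0,0,0,0.087,0,0,0,0,0,0,0.087,0,0,0,0,0,0,0.087,0,0,-0.02,0,0,0,0.087,0,0,-0.03,0,0,0,0.087,0,0,-0.04,0,0,0,0.087,0,0,-0.03,0,0,0,0.087,0,0,0,0,0,0,0.087,0,0,0,0,0,0,0.087]

```text
time: 15.7
position: [0.5083, 0.0532, 0.2947]
tcp_rot: [3.142, -0.001, 0.001]
force: [0.1, 0.8, -0.6]
width: 0.0869
```

```bash
python3 look.py f wrist side; python3 - <<'E'
import cv2
im=cv2.imread('pics/fside.png')[130:300,170:350];cv2.imwrite('pics/f1.png',cv2.resize(im,None,fx=3.5,fy=3.5,interpolation=2))
E
```

```text
15.7 [0.50829436 0.05321417 0.29472141] [ 0.09167362  0.8158054  -0.57456542] 0.08694985235855379
wrist [ 270  179  100  107 8143] zt 0.1716 [0.5074 0.0544] 1447 0.0322 zmin -0.003
wrist [ 238  344   71   51 1210] zt 0.1001 [ 0.4631 -0.105 ] 508 0.0325 zmin -0.0
side [ 266    0   58   38 1577] zt 0.0735 [0.9474 1.1889] 84 0.0462 zmin -0.149
side [278  69   9  61 318] zt 0.3141 [0.5828 0.0485] 15 0.034 zmin -0.205
side [ 244  159   45   91 3008] zt 0.1741 [0.5078 0.0541] 368 0.0325 zmin 0.0
side [ 253  258   47   67 1707] zt 0.1024 [ 0.4632 -0.1063] 338 0.0325 zmin 0.001
```

View pics/f1.png

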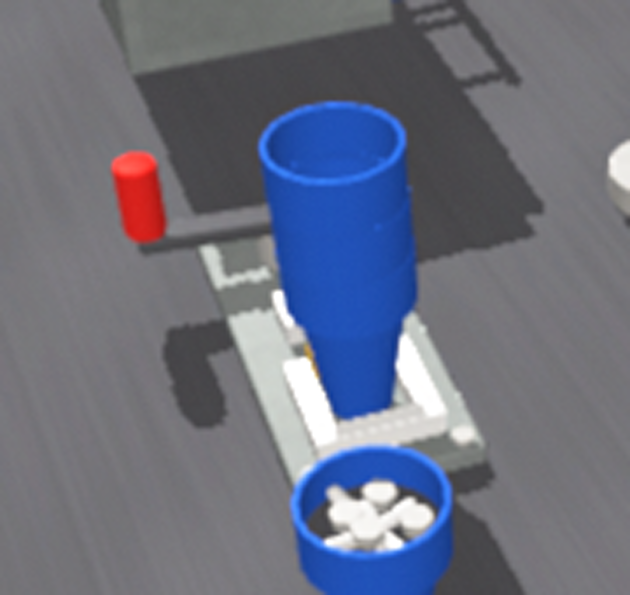

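The crop shows the stack upright and fully nested, with the rim at 0.172 m and the knob at (138,195) in the crop. Now the lever: move over the knob and turn the jaws to lie along its tangent.

Request:
apply_moves:
  series: [-0.0175,-0.0365,0,0,0,0,0.06,-0.0175,-0.0365,0,0,0,0,0.06,-0.0175,-0.0365,0,0,0,0,0.06,-0.0175,-0.0365,0,0,0,0,0.06,0,0,0,0,0,-8.2,0.06,0,0,0,0,0,-8.2,0.06,0,0,0,0,0,-8.2,0.06,0,0,0,0,0,-8.2,0.06,0,0,0,0,0,-8.2,0.06,0,0,0,0,0,-8.2,0.06]

```text
time: 16.8
position: [0.4371, 0.199, 0.2924]
tcp_rot: [-3.139, 0.003, 0.865]
force: [0.1, -0.3, 0.2]
width: 0.0597
```

Request:
apply_moves:
  series: [0,0,0,0,0,-8.2,0.06,0,0,0,0,0,-8.2,0.06,0,0,0,0,0,-8.2,0.06,0,0,0,0,0,-8.2,0.06,0,0,0,0,0,-8,0.06,0,0,0.03,0,0,0,0.06,0,0,0.03,0,0,0,0.06,0,0,0,0,0,0,0.06,0,0,0,0,0,0,0.06]

```text
time: 17.7
position: [0.4371, 0.1989, 0.2334]
tcp_rot: [-3.138, 0.001, 1.572]
force: [0.0, 0.0, 0.1]
width: 0.06
```

```bash
python3 - <<'E'
from h import *
print(r.get_obs()["position"],r.get_obs()["tcp_rot"],r.get_obs()["width"])
c=get_calibration("wrist"); im,d=capture("wrist"); cv2.imwrite("pics/w2.png",im)
W=cloud("wrist",d,c)
for m,s in blobs(im,W,(0,150,80),(4,255,255),60):
    P=W[m&(d>0)]
    if len(P):
        zt=np.percentile(P[:,2],90);Q=P[abs(P[:,2]-zt)<.004];print(s,zt,(Q.min(0)+Q.max(0))/2,np.ptp(Q,axis=0),Q.mean(0))
E
```

```text
[0.43713024 0.1989109  0.23338714] [-3.13817327e+00  9.38572730e-04  1.57152826e+00] 0.06000543192032661
[309 208  32  40 991] 0.0887298272070032 [0.4373233  0.2016217  0.08764964] [0.02302837 0.02211777 0.00560763] [0.43658671 0.20164068 0.08779933]
```

View pics/w2.png

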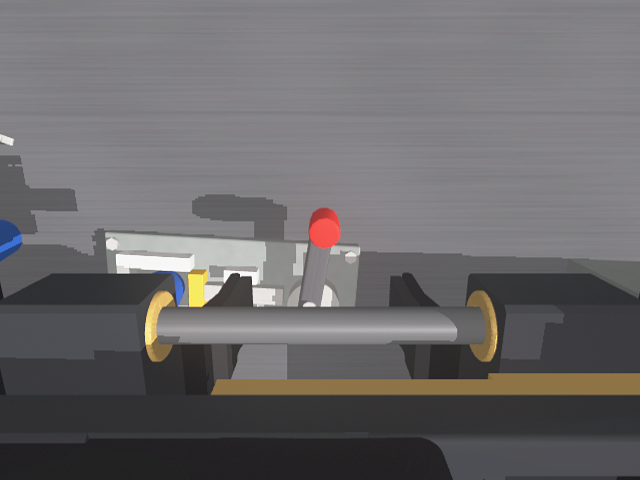

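The wrist view shows the knob at (323,230), which measures (0.437, 0.2016) with its top at 0.089. The plate edge slopes about 3°. I'll descend around the knob and cage it.

Request:
apply_moves:
  series: [0.0027,0,0.04,0,0,3,0.06,0,0,0.04,0,0,0,0.06,0,0,0.04,0,0,0,0.06,0,0,0.03,0,0,0,0.06,0,0,0.01,0,0,0,0.06,0,0,0,0,0,0,0.027,0,0,0,0,0,0,0.027,0,0,0,0,0,0,0.027,0,0,0,0,0,0,0.027]
  force: 10

```text
time: 18.65
position: [0.4394, 0.2023, 0.0764]
tcp_rot: [3.138, -0.001, 1.519]
force: [-0.8, -0.3, -0.9]
width: 0.0356
```

Request:
apply_moves:
  series: [0,0,0,0,0,0,0.027,0,0,0,0,0,0,0.027,0.0063,0.00025,0,0,0,4.5,0.027,0.0063,0.00025,0,0,0,4.5,0.027,0.0063,0.00025,0,0,0,4.5,0.027,0.0063,0.00025,0,0,0,4.5,0.027]

```text
time: 19.25
position: [0.4436, 0.2261, 0.0747]
tcp_rot: [3.141, 0.001, 1.202]
force: [1.1, -2.4, 0.6]
width: 0.0269
```

Request:
apply_moves:
  series: [0.0063,0.00025,0,0,0,4.5,0.027,0.0063,0.00025,0,0,0,4.5,0.027,0.0063,0.00025,0,0,0,4.5,0.027,0.0063,0.00025,0,0,0,4.5,0.027,0.0063,0.00025,0,0,0,4.5,0.027,0.0063,0.00025,0,0,0,4.5,0.027,0.0063,0.00025,0,0,0,4.5,0.027,0.0063,0.00025,0,0,0,4.5,0.027,0.0063,0.00025,0,0,0,4.5,0.027,0.0063,0.00025,0,0,0,4.5,0.027]

```text
time: 20.25
position: [0.4851, 0.2705, 0.0741]
tcp_rot: [3.141, 0.002, 0.417]
force: [-1.1, -2.7, 0.0]
width: 0.0272
```

Request:
apply_moves:
  series: [0.0063,0.00025,0,0,0,4.5,0.027,0.0063,0.00025,0,0,0,4.5,0.027,0.0063,0.00025,0,0,0,4.5,0.027,0.0063,0.00025,0,0,0,4.5,0.027,0,0,0,0,0,0,0.027,0,0,0,0,0,0,0.027]

```text
time: 20.85
position: [0.5098, 0.2776, 0.0745]
tcp_rot: [-3.142, -0.0, 0.107]
force: [-0.0, -0.7, -1.2]
width: 0.0267
```

Request:
apply_moves:
  series: [0.0063,0.00025,0,0,0,4.5,0.027,0.0063,0.00025,0,0,0,4.5,0.027,0,0,0,0,0,0,0.027,0,0,0,0,0,0,0.027]

```text
time: 21.25
position: [0.5224, 0.278, 0.0746]
tcp_rot: [-3.141, -0.0, -0.049]
force: [0.3, -0.1, 0.2]
width: 0.027
```

Request:
apply_moves:
  series: [0.001,0,0,0,0,0,0.027,0.001,0,0,0,0,0,0.027,0,0,0,0,0,0,0.027]

```text
time: 21.55
position: [0.5237, 0.2781, 0.0746]
tcp_rot: [-3.141, 0.001, -0.051]
force: [-4.6, 1.6, 2.3]
width: 0.027
```

Request:
apply_moves:
  series: [0.001,0,0,0,0,0,0.027,0.001,0,0,0,0,0,0.027,0,0,0,0,0,0,0.027]

```text
time: 21.85
position: [0.524, 0.2781, 0.0743]
tcp_rot: [3.141, 0.005, -0.051]
force: [-11.3, 1.4, 7.3]
width: 0.0272
```

The force climbs while the position stays put, so the lever is on its stop. I'll release, retreat and check.

Request:
apply_moves:
  series: [-0.0035,0,0,0,0,0,0.06,0,0,0,0,0,0,0.06,0,0,0,0,0,0,0.06,0,0,0,0,0,0,0.06,0,0,-0.03,0,0,0,0.06,0,0,-0.05,0,0,0,0.06,0,0,-0.05,0,0,0,0.06,-0.05,0,-0.02,0,0,0,0.06,-0.04,0,0,0,0,0,0.06,-0.04,0,0,0,0,0,0.06]

```text
time: 22.85
position: [0.3963, 0.2845, 0.2244]
tcp_rot: [-3.14, -0.003, -0.052]
force: [-0.2, -0.2, -0.1]
width: 0.06
```

Request:
apply_moves:
  series: [-0.04,0,0,0,0,0,0.06,0,0,0,0,0,0,0.06,0,0,0,0,0,0,0.06]

```text
time: 23.15
position: [0.3567, 0.2867, 0.2236]
tcp_rot: [-3.141, -0.002, -0.05]
force: [0.4, 0.1, 0.9]
width: 0.0601
```

```bash
python3 look.py g top side; python3 - <<'E'
from h import *
a=cv2.imread('pics/gtop.png');b=cv2.imread('pics/gside.png')
for n,im in(("top",a),("side",b)):
    W=None
    m=[s for m,s in blobs(im,W,(0,150,80),(4,255,255),40) if s[4]<1000]; print(n,m)
cv2.imwrite('pics/g1.png',np.hstack([cv2.resize(a[220:310,160:320],(400,225)),cv2.resize(b[130:290,180:340],(400,400))[:225] if 0 else cv2.resize(b[150:280,160:391],(400,225))]))
u,v=m[0][0]+m[0][2]/2,m[0][1]
E
```

```text
23.15 [0.35672597 0.28667592 0.22363631] [0.35740633 0.07700572 0.85793818] 0.06013813330245124
top [  0 149  90  36 520] zt 0.2024 [0.6567 0.4774] 257 0.0347 zmin 0.018
top [ 246  233   43   44 1356] zt 0.1746 [0.5098 0.0485] 184 0.0325 zmin -0.002
side [ 184    0  141  130 4986] zt 0.1767 [0.6755 0.4753] 164 0.0397 zmin -0.277
side [ 244  160   46   90 2989] zt 0.1741 [0.5074 0.0487] 360 0.0324 zmin 0.0
side [ 253  258   47   67 1704] zt 0.1025 [ 0.4631 -0.1064] 332 0.0324 zmin 0.0
top [array([149, 245,  18,  16, 179], dtype=int32)]
side [array([234, 147,  14,  25, 260], dtype=int32), array([  0, 315,  29,  87, 754], dtype=int32), array([  0, 385,  38,  23, 123], dtype=int32)]
```

View pics/g1.png

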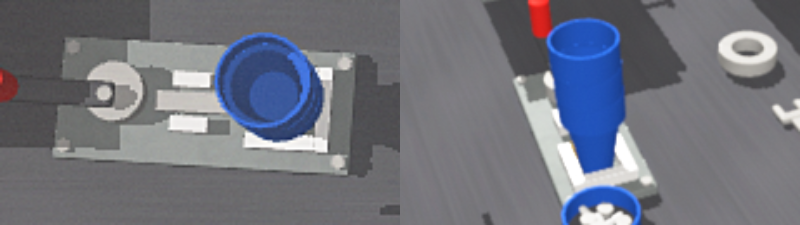

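Top crop: the lever points straight along +y. Side crop: the stack is upright and clamped, and it moved about 5 mm towards the seat. Last check is the rim-plane tilt, then I'll hand in.

```bash
python3 - <<'E'
from h import *
from workcell import job
for n in("top","side"):
    im,d=capture(n);W=cloud(n,d)
    m=[m for m,s in blobs(im,W,(105,120,40),(130,255,255),300) if 240<s[0]<250 and s[2]<60][0]
    P=W[m&(d>0)];rr=np.hypot(*(P[:,:2]-rim(P,.166)[0]).T);Q=P[(P[:,2]>.168)&(rr<.036)&(rr>.031)]
    A=np.c_[Q[:,:2]-Q[:,:2].mean(0),np.ones(len(Q))];print(n,"rim slope",np.linalg.lstsq(A,Q[:,2],rcond=None)[0],len(Q))
print(r.get_obs()["force"]); job.close_job()
E
```

```text
top rim slope [ 0.006479   -0.00759252  0.17301306] 186
side rim slope [ 0.00180012 -0.00214983  0.17225541] 316
[-0.53078365  0.14132404 -0.58318697]
the job is handed in; nothing more can be done
```

I nested both empty cups in the dock cup, swung the cam lever to its stop, backed the arm clear and handed the job in at about 23 s. No verdict is reported, so the results below are my own last checks.

- **Stack:** the top rim is at about 0.172–0.173 m, as expected for three fully nested cups. The rim tilt is under 0.01 rad in both the top and side views.
- **Lever:** at the end of the swing the push force rose to 11 N with almost no further movement, so it was on its stop. The top view shows it pointing along the dock's +y.
- **Jaw and seat:** closing the lever moved the stack about 5 mm towards the seat. I did not measure the bottom cup's distance from the seat directly, because the stack hides it. My two estimates of the seat's y position, 0.0435 and 0.052, differ by about 8 mm. The top rim's centre, at 0.0487, lies between them.
- **Other objects:** the bolts cup has not moved. I did not re-measure the oil filter at the end; the arm stayed well clear of it.
- **Disagreement:** the top and side cameras differ by about 2 mm in x, which is the stated calibration error. I used the side and wrist cameras because they agreed with each other.

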